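# Tap two drilled plates into line and pin them

### The job

Two loose drilled plates lie one on the other in the pinning fixture, one too far to each side. Tap them by their ends from the opposite sides until both holes are centred under the locating pin in the blue bridge, then press the pin's red knob down fully home through both plates and let go. The bridge may be clamped anywhere near the middle of the rails, so its exact place must be felt out. Work gently: never let the push on a plate, the knob or the fixture reach 30 N, keep both plates lying flat, and leave the other parts on the bench alone.

Things in the scene. Friction and masses are not known exactly. Their poses are not given: they have to be found in the camera images.
- fixture: fixed dark steel base of the pinning fixture; origin at the centre of its underside, z up; the plates slide along its y. Base 124 (x) x 140 (y) x 12 mm. On it two side rails, inner faces at x +-46.7, outer +-60.7, y +-60, top at z 36, guide the plates with 0.7 mm play each side. A blue bridge is clamped across the rails, up to 10 mm either way from the middle (y 0): its place is not measured.
- pin (a joint): downward travel (m) of the straight 12 mm steel pin with red knob in the middle of the bridge (fixture x 0): 0 up as at the start, 0.029 fully home. Holes must be within 1.3 mm of its axis. Goes stiffly (about 3 N), stays where left. Stops hard at about 0.005 if the upper hole is off, 0.019 if the lower is. Flat knob top 25 mm across, 103 mm above the bench when up, 74 when home.
- lower_plate: loose grey aluminium plate 92 (x) x 170 (y) x 14 mm, 0.3 to 0.5 kg, z 12 to 26 mm on the fixture's base; origin at the centre of its underside, on the axis of its 15 mm hole; ends at y +-85 mm, beyond rails and base. Starts 14 to 28 mm off along the fixture's y, either side. When pushed it carries the upper plate along; pushing the upper leaves it in place. Slides at 1 to 10 N.
- upper_plate: loose brass-coloured plate, same size, hole, mass and kind of origin, lying on the lower plate (z 26 to 40 mm). Starts 14 to 28 mm off, the other way than the lower plate. Black lines scribed across its top 25.6 mm from its centre show just beside the bridge's two side faces when it is right. Bridge: 121 (x) x exactly 50 mm (y), flat upright faces z 48 to 62 over the plates, its pin in the middle.
- main_shaft: gearbox main shaft standing on end, 76 mm wide, 318 mm tall; a loose bystander to be left alone; origin at the centre of its underside
- gear_stack: standing stack of gears, 66 mm wide, 114 mm tall; a loose bystander to be left alone; origin at the centre of its underside
- gear_cluster: double gear with brass cone, 86 mm wide, 78 mm tall; a loose bystander to be left alone; origin at the centre of its underside
- bearing: ball bearing lying flat, 52 x 15 mm; a loose bystander to be left alone; origin at the centre of its underside
- synchro_ring: brass toothed ring lying flat, 66 x 9 mm; a loose bystander to be left alone; origin at the centre of its underside
- oil_bottle: oil bottle with red spout, 52 mm wide, 176 mm tall; a loose bystander to be left alone; origin at the centre of its underside
- shift_fork: grey shift fork lying flat, 101 x 68 x 22 mm; a loose bystander to be left alone; origin at the centre of its underside

How it is judged:
By the outcome, as a careful person would: the job done as asked, in the order asked, and still so for the second after the job is handed in, with the robot touching nothing.
It also fails if it takes over 58 s, if anything falls off the work surface, if the arm or the gripper's body presses on something with over 40 N, if the wrist force passes 120 N, or if a joint passes its speed limit or range.

### The arm

A 6-joint arm with a two-finger parallel gripper is mounted at the origin on a cart in front of the work surface, level with it; the furniture and walls round the work are solid. World frame = base frame: x ahead of the robot, y to its left, z up, the work surface at z = 0. Lengths are in m, angles in degrees, forces in N, time in s.
With the tool pointing down it reaches from about 0.35 to 0.875 m from the base axis. Payload 4.2 kg.
Tool frame: the origin (TCP) lies at the very end of the fingers, on their centre line; the grasp point (between the pads) lies 19 mm behind it; z points along the fingers, y is the line along which they close (so a half turn about z gives the same grasp; the last joint's range is limited). The gripper opens to 87 mm and grips with 3 to 60 N. Pads are 19 mm wide; open, the fingers measure 117 mm over their backs; the gripper's body (75 mm by 190 mm) begins 51 mm behind the grasp point.
Start: joints at [84.603, 22.042, 0.453, 0, -68.411, -14.817], TCP at [0.216, 0.586, 0.223] pointing down, gripper open.
Joint ranges: [-179.83, 179.83], [-69.29, 118.12], [-61.27, 80.66], [-181.25, 117.63], [-171.15, -9.14], [-177.46, 177.46]. Speed limits (degrees/s): [159.86, 159.86, 180, 180, 180, 180].

### API

Orientations are given as a 3x3 rotation matrix whose columns are the frame's x, y, z axes.
In Python, from station import monitor, cams, ticket gives the robot as it stands.
- The arm moves only by the tool drive_tool, never from a script. Its argument "moves" is a list of rows, each an object with "delta_pos": the shift along the tool's x, y, z in mm, a list of three; "turn": the turn about the tool's z in rad; "claw": the opening, from 0 (shut) to 1 (fully open). A call has 1 to 12 rows; each row shifts and turns the commanded pose from where the row before left it, along the tool's axes as they then stand; what a row does not reach is not made up. A row lasts 1/8 s, in which the tool goes at most 62.5 mm and 10.7 degrees, less where a joint would pass 70% of its speed; a pose out of reach is approached as far as the arm can. A call is refused whole if a number of a shift passes 62.5 or a number of a turn 0.188, either way. A call with a gripper value outside its range is refused whole. The fingers move at their own pace and stop on an object; the grip force is fixed at half the most. Time passes only in rows, so rows that do not move let the fingers close. It gives the time, the measured TCP pose, the force, the opening and the grip force at its end, in the units of the state.
- monitor.sense(): the state, without advancing time (a new reading comes with each control period).
- cams.capture(name): name is "side" or "top"; returns a dict with "color" (384x512x3 uint8, red, green, blue), "range_z" (384x512 float32, m along the optical axis (not along the pixel's ray), 0 where there is no reading), "vertical_fov" (degrees; the focal length in pixels is half the picture's height over the tangent of half this angle, whatever the lens; pixels are square), "cx", "cy" (the principal point, pixels), "extrinsics" (4x4, takes a point from camera to world coordinates). Camera axes: x right, y down, z forward; pixel columns grow to the right and rows downward; lengths in m; the calibration is good to about 2 mm. A picture is of the moment at which its call begins.
- ticket.finish_job(): hands the job in; it is judged then, once.
The state is a dict: "time_s": time; "joints": joint angles; "joint_velocities": joint speeds; "effort": joint torques, N m; "tcp_pos": TCP position; "ee_rot": TCP orientation; "wrist_force": force on the tool from outside, world axes, zero at the start; "moment": the same for the moment, N m; "gripper_width": opening from 0.0 (shut) to 1.0 (fully open); "gripper_force": force on a finger pad.
Only numpy, scipy, OpenCV 4.12 (cv2) and the standard library are available. Lean on these libraries where they do the work, as an engineer would, in place of code of your own. Each camera call takes 0.05 s, during which the arm holds its last target. There are 200 camera calls.

## Working session

There is one attempt and no reset: what is moved stays moved. The work goes in short steps, Python scripts to look and compute and a tool call to move; the robot and the scene stay as the last step left them, time stands still between calls to the robot, and variables do not carry over. Pictures are saved under pics/ and viewed, at most 10 in all, crops included, and the job is handed in when it is done.

Besides the shell and the picture viewer there is one more tool, called after "Emit:" in YAML: its name, and indented under it one key for each argument. drive_tool: Moves the arm, as the interface text tells. Its arguments: {"type":"object","properties":{"moves":{"type":"array","items":{"type":"object","properties":{"delta_pos":{"type":"array","items":{"type":"number"}},"turn":{"type":"number"},"claw":{"type":"number"}}}}},"required":["moves"]}

```bash
mkdir -p pics
cat > h.py <<'E'
import numpy as np, cv2, math
from station import monitor, cams, ticket
def cap(name, fn=None):
    c=cams.capture(name)
    if fn: cv2.imwrite('pics/'+fn, c['color'][:,:,::-1])
    np.savez('pics/'+name+'.npz', **c)
    return c
def pts(c):
    H,W=c['range_z'].shape; f=H/2/math.tan(math.radians(c['vertical_fov'])/2)
    v,u=np.mgrid[:H,:W]; z=c['range_z']
    P=np.stack([(u-c['cx'])/f*z,(v-c['cy'])/f*z,z],-1)
    E=c['extrinsics']; return P@E[:3,:3].T+E[:3,3]
E
python3 - <<'E'
from h import *
for n in('side','top'):
    c=cap(n,n+'1.png'); print(n,c['vertical_fov'],c['cx'],c['cy'],c['extrinsics'].round(3).tolist())
s=monitor.sense(); print(s)
a=cv2.imread('pics/side1.png');b=cv2.imread('pics/top1.png')
E
```

```text
side 53.62881427455889 257.35160141418544 193.91823453188215 [[0.938, -0.209, 0.276, 0.281], [-0.346, -0.587, 0.732, -0.394], [0.009, -0.782, -0.623, 0.614], [0.0, 0.0, 0.0, 1.0]]
top 42.19117878349509 250.9710384159079 186.2927367461863 [[-0.001, -0.99, 0.14, 0.374], [-1.0, -0.0, -0.011, 0.207], [0.011, -0.14, -0.99, 1.162], [0.0, 0.0, 0.0, 1.0]]
{'time_s': 0.1, 'joints': array([ 8.46031366e+01,  2.20852881e+01,  3.88715679e-01, -2.31737011e-02,
       -6.84132576e+01, -1.48171435e+01]), 'joint_velocities': array([ 0.05291143, -0.04868493,  0.11940888,  0.14185033, -0.04937997,
        0.06839887]), 'effort': array([-6.25957910e-04, -3.91690135e+01,  1.87933141e+01,  4.23194557e+00,
        1.34293709e-02, -6.91967102e-05]), 'tcp_pos': array([0.21575723, 0.5860057 , 0.22159337]), 'ee_rot': array([[ 9.38357065e-01, -3.45667052e-01, -5.54710858e-04],
       [-3.45667474e-01, -9.38355204e-01, -1.87299683e-03],
       [ 1.26917471e-04,  1.94928531e-03, -9.99998092e-01]]), 'wrist_force': array([-0.22841615,  0.05181858, -0.59403764]), 'moment': array([0.00925019, 0.0500677 , 0.02186827]), 'gripper_force': 0.0, 'gripper_width': 1.0015765477233083}
```

View pics/top1.png

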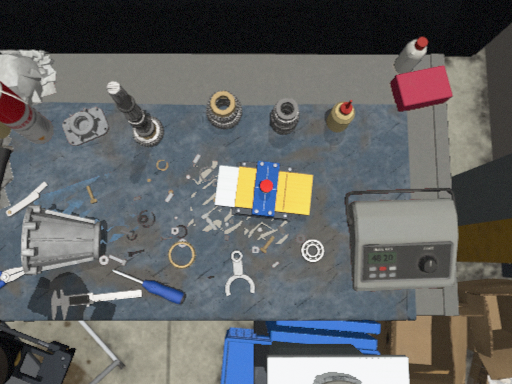

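View pics/side1.png

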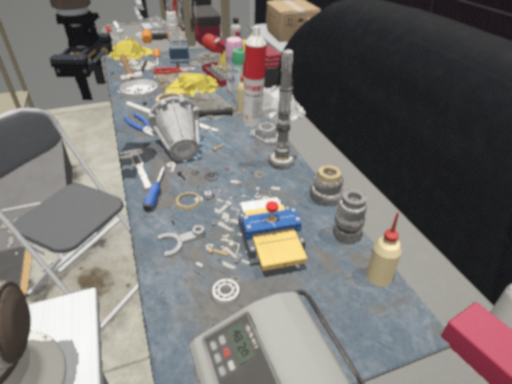

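The top view shows the fixture around px (265,187): grey lower plate shifted left (+y), brass upper plate shifted right (−y), red knob at (267,186). The side view agrees. Next I measure.

```bash
cat > m.py <<'E'
from h import *
import sys
def meas(n):
    c=dict(np.load(f'pics/{n}.npz')); P=pts(c); hsv=cv2.cvtColor(c['color'],cv2.COLOR_RGB2HSV); h,s,v=[hsv[...,i].astype(int) for i in range(3)]
    roi=(abs(P[...,0]-R[0])<.14)&(abs(P[...,1]-R[1])<.17)&(P[...,2]>.01)&(P[...,2]<.13)
    for nm,m,zr in(('yellow',(h>15)&(h<35)&(s>120),(.034,.046)),('blue',(h>100)&(h<125)&(s>120),(.055,.07)),('red',((h<8)|(h>172))&(s>150),(.06,.12)),('grey',(s<40)&(v>120),(.018,.032))):
        mm=roi&m&(P[...,2]>zr[0])&(P[...,2]<zr[1]); k=mm.sum()
        if k<10: print(n,nm,k);continue
        q=P[mm]; r=cv2.minAreaRect((q[:,:2]*1000).astype(np.float32))
        print(n,nm,k,'med z',np.median(q[:,2]).round(4),'mean',q[:,:2].mean(0).round(4),'rect',np.round(r[0],1),np.round(r[1],1),round(r[2],1))
R=None
c=dict(np.load('pics/top.npz')); P=pts(c); R=P[187,267]; print(R, P[188,290],P[186,228],P[210,262])
meas('top'); meas('side')
E
python3 m.py
python3 - <<'E'
import cv2
a=cv2.imread('pics/top1.png')[150:232,200:330]; b=cv2.imread('pics/side1.png')[190:280,225:315]
a=cv2.resize(a,None,fx=6,fy=6,interpolation=cv2.INTER_CUBIC)
cv2.imwrite('pics/topc.png',a)
E
```

```text
[0.5218758  0.16061966 0.10238072] [0.52845581 0.10540268 0.03891421] [0.53487496 0.24722303 0.02586883] [0.47592937 0.17028326 0.06271886]
top yellow 2024 med z 0.0408 mean [0.5214 0.135 ] rect [523.4 143.4] [168.5  93.4] 83.2
top blue 895 med z 0.0628 mean [0.523  0.1634] rect [524.9 162.9] [ 48.7 121.5] 83.9
top red 123 med z 0.1035 mean [0.525  0.1629] rect [525.2 163. ] [26.  24.9] 75.2
top grey 808 med z 0.0266 mean [0.5279 0.2465] rect [460.6 209.2] [358. 151.] 47.4
side yellow 57 med z 0.036 mean [0.5137 0.0773] rect [519.6 140.3] [163.8  86.6] 83.3
side blue 582 med z 0.0625 mean [0.5202 0.154 ] rect [522.4 159.5] [ 45.9 118.2] 83.3
side red 72 med z 0.1036 mean [0.5218 0.1573] rect [522.5 158.4] [21.2 19.1] 22.0
side grey 280 med z 0.0272 mean [0.5163 0.2571] rect [442.3 194.8] [296.4 146.8] 49.0
```

View pics/topc.png

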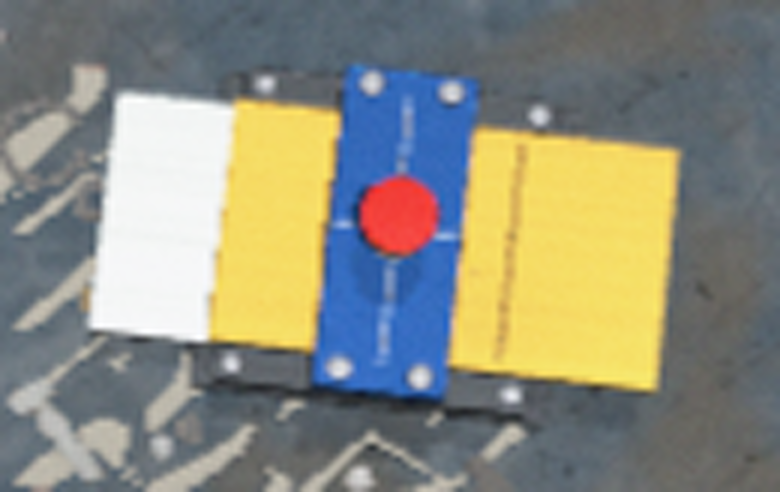

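The crop shows the fixture's long axis tilted a few degrees: grey end on the left at x≈100, brass end on the right at x≈670 (crop px), and a scribed line at x≈510 to the right of the bridge. I'll set out towards a point above the +y side of the bridge with the claw shut, and meanwhile sharpen the lines.

Emit:
drive_tool:
  moves:
    - {"delta_pos": [53, 30, 0], "claw": 0}
    - {"delta_pos": [53, 30, 0], "claw": 0}
    - {"delta_pos": [53, 30, 0], "claw": 0}
    - {"delta_pos": [53, 30, 0], "claw": 0}
    - {"delta_pos": [53, 30, 0], "claw": 0}
    - {"delta_pos": [53, 30, 0], "claw": 0}
    - {"delta_pos": [53, 30, 0], "claw": 0}
    - {"delta_pos": [52, 28, 0], "claw": 0}
    - {"turn": 0.167, "claw": 0}
    - {"turn": 0.167, "claw": 0}
    - {"turn": 0.167, "claw": 0}
    - {"turn": 0.167, "claw": 0}

```text
invalid input
```

```bash
cat > m2.py <<'E'
from h import *
c=dict(np.load('pics/top.npz')); P=pts(c); hsv=cv2.cvtColor(c['color'],cv2.COLOR_RGB2HSV); h,s,v=[hsv[...,i].astype(int) for i in range(3)]
a=np.radians(83.5); u=np.array([np.cos(a),np.sin(a)]); w=np.array([u[1],-u[0]])
B=np.array([.5245,.162]); q=P[...,:2]-B; U=q@u; W=q@w; Z=P[...,2]
near=(abs(W)<.06)&(abs(U)<.15)
g=near&(s<60)&(v>120)&(Z>.018)&(Z<.034)&(U>.03)&(abs(W)<.04)
for Wc in(-.03,0,.03):
    m=g&(abs(W-Wc)<.012); print('grey',Wc,U[m].min(),U[m].max())
    y=near&(h>15)&(h<35)&(s>120)&(abs(Z-.04)<.006)&(abs(W-Wc)<.012); print('yel',U[y].min(),U[y].max())
    b=near&(h>100)&(h<125)&(s>120)&(abs(Z-.062)<.006)&(abs(W-Wc)<.012); print('blue',U[b].min(),U[b].max())
E
python3 m2.py
```

```text
grey -0.03 0.06789168906241698 0.11245442347205818
yel -0.10252750339645177 0.06576758334602072
blue -0.02290835139485904 0.024549657371486323
grey 0 0.06783099951156014 0.11254514927139125
yel -0.10288819278531905 0.06504193470844438
blue -0.023384100814332454 0.025075652285843804
grey 0.03 0.06786819765901268 0.11255437593117035
yel -0.10248841118289997 0.06468808177998814
blue -0.02287626584355743 0.0241455926147821
```

Emit:
drive_tool:
  moves:
    - {"delta_pos": [53, 30, 0], "turn": 0, "claw": 0}
    - {"delta_pos": [53, 30, 0], "turn": 0, "claw": 0}
    - {"delta_pos": [53, 30, 0], "turn": 0, "claw": 0}
    - {"delta_pos": [53, 30, 0], "turn": 0, "claw": 0}
    - {"delta_pos": [53, 30, 0], "turn": 0, "claw": 0}
    - {"delta_pos": [53, 30, 0], "turn": 0, "claw": 0}
    - {"delta_pos": [53, 30, 0], "turn": 0, "claw": 0}
    - {"delta_pos": [52, 28, 0], "turn": 0, "claw": 0}
    - {"delta_pos": [0, 0, 0], "turn": 0.167, "claw": 0}
    - {"delta_pos": [0, 0, 0], "turn": 0.167, "claw": 0}
    - {"delta_pos": [0, 0, 0], "turn": 0.167, "claw": 0}
    - {"delta_pos": [0, 0, 0], "turn": 0.167, "claw": 0}

```text
time_s: 1.6
tcp_pos: [0.5304, 0.2167, 0.222]
ee_rot: [[0.518, -0.856, -0.001], [-0.856, -0.518, -0.001], [-0.0, 0.001, -1.0]]
wrist_force: [-0.1, -0.2, -0.5]
gripper_width: 0.001
gripper_force: 0.0
```

Emit:
drive_tool:
  moves:
    - {"delta_pos": [0, 0, 0], "turn": 0.165, "claw": 0}
    - {"delta_pos": [0, 0, 0], "turn": 0.165, "claw": 0}
    - {"delta_pos": [0, 0, 0], "turn": 0.165, "claw": 0}
    - {"delta_pos": [0, 0, 0], "turn": 0.163, "claw": 0}
    - {"delta_pos": [0, 0, 40], "turn": 0, "claw": 0}
    - {"delta_pos": [0, 0, 40], "turn": 0, "claw": 0}
    - {"delta_pos": [0, 0, 40], "turn": 0, "claw": 0}
    - {"delta_pos": [0, 0, 35], "turn": 0, "claw": 0}
    - {"delta_pos": [0, 0, 15], "turn": 0, "claw": 0}
    - {"delta_pos": [8, 0, 0], "turn": 0, "claw": 0}
    - {"delta_pos": [4, 0, 0], "turn": 0, "claw": 0}

```text
time_s: 2.98
tcp_pos: [0.5301, 0.205, 0.0539]
ee_rot: [[-0.108, -0.994, 0.002], [-0.994, 0.108, 0.001], [-0.001, -0.002, -1.0]]
wrist_force: [0.2, 0.4, -0.1]
gripper_width: 0.006
gripper_force: 0.0
```

Emit:
drive_tool:
  moves:
    - {"delta_pos": [2, 0, 2], "turn": 0, "claw": 0}
    - {"delta_pos": [1.5, 0, 0], "turn": 0, "claw": 0}
    - {"delta_pos": [0, 0, 0], "turn": 0, "claw": 0}

```text
time_s: 3.35
tcp_pos: [0.5292, 0.2016, 0.051]
ee_rot: [[-0.108, -0.994, 0.001], [-0.994, 0.108, 0.001], [-0.001, -0.001, -1.0]]
wrist_force: [-0.7, -0.2, 0.5]
gripper_width: 0.007
gripper_force: 0.0
```

Emit:
drive_tool:
  moves:
    - {"delta_pos": [1, 0, 0], "turn": 0, "claw": 0}
    - {"delta_pos": [0, 0, 0], "turn": 0, "claw": 0}

```text
time_s: 3.6
tcp_pos: [0.5289, 0.2006, 0.0506]
ee_rot: [[-0.108, -0.994, 0.0], [-0.994, 0.108, 0.0], [-0.0, -0.0, -1.0]]
wrist_force: [-0.0, 0.6, 0.3]
gripper_width: 0.004
gripper_force: 0.0
```

Emit:
drive_tool:
  moves:
    - {"delta_pos": [1, 0, 0], "turn": 0, "claw": 0}
    - {"delta_pos": [0, 0, 0], "turn": 0, "claw": 0}

```text
time_s: 3.85
tcp_pos: [0.5287, 0.1995, 0.0505]
ee_rot: [[-0.108, -0.994, -0.0], [-0.994, 0.108, -0.0], [0.0, 0.0, -1.0]]
wrist_force: [-0.0, -0.6, 0.4]
gripper_width: 0.01
gripper_force: 0.0
```

Emit:
drive_tool:
  moves:
    - {"delta_pos": [1, 0, 0], "turn": 0, "claw": 0}
    - {"delta_pos": [0, 0, 0], "turn": 0, "claw": 0}

```text
time_s: 4.1
tcp_pos: [0.5287, 0.1989, 0.0506]
ee_rot: [[-0.108, -0.994, 0.0], [-0.994, 0.108, 0.001], [-0.001, -0.0, -1.0]]
wrist_force: [0.7, 1.4, -1.4]
gripper_width: 0.012
gripper_force: 0.7
```

Emit:
drive_tool:
  moves:
    - {"delta_pos": [0.8, 0, 0], "turn": 0, "claw": 0}
    - {"delta_pos": [0, 0, 0], "turn": 0, "claw": 0}

```text
time_s: 4.35
tcp_pos: [0.5288, 0.1988, 0.0506]
ee_rot: [[-0.108, -0.994, 0.001], [-0.994, 0.108, 0.002], [-0.002, -0.001, -1.0]]
wrist_force: [-1.2, 4.6, -1.7]
gripper_width: 0.006
gripper_force: 2.5
```

Emit:
drive_tool:
  moves:
    - {"delta_pos": [-10, 0, 0], "turn": 0, "claw": 0}
    - {"delta_pos": [-30, 0, 0], "turn": 0, "claw": 0}
    - {"delta_pos": [-30, 0, 0], "turn": 0, "claw": 0}
    - {"delta_pos": [-25, 0, 0], "turn": 0, "claw": 0}
    - {"delta_pos": [-8, 0, 0], "turn": 0, "claw": 0}
    - {"delta_pos": [0, 0, 18], "turn": 0, "claw": 0}
    - {"delta_pos": [0, 0, 15], "turn": 0, "claw": 0}
    - {"delta_pos": [0, 0, 0], "turn": 0, "claw": 0}

```text
time_s: 5.35
tcp_pos: [0.5383, 0.2982, 0.0151]
ee_rot: [[-0.109, -0.994, -0.004], [-0.994, 0.109, -0.003], [0.004, 0.004, -1.0]]
wrist_force: [0.4, -0.2, 0.1]
gripper_width: 0.005
gripper_force: 0.0
```

Emit:
drive_tool:
  moves:
    - {"delta_pos": [5, 0, 0], "turn": 0, "claw": 0}
    - {"delta_pos": [3, 0, 0], "turn": 0, "claw": 0}
    - {"delta_pos": [0, 0, 0], "turn": 0, "claw": 0}

```text
time_s: 5.72
tcp_pos: [0.539, 0.292, 0.0181]
ee_rot: [[-0.108, -0.994, 0.001], [-0.994, 0.108, 0.001], [-0.001, -0.001, -1.0]]
wrist_force: [0.6, -0.2, -0.3]
gripper_width: 0.007
gripper_force: 0.0
```

Emit:
drive_tool:
  moves:
    - {"delta_pos": [2, 0, 0], "turn": 0, "claw": 0}
    - {"delta_pos": [2, 0, 0], "turn": 0, "claw": 0}
    - {"delta_pos": [1, 0, 0], "turn": 0, "claw": 0}
    - {"delta_pos": [1, 0, 0], "turn": 0, "claw": 0}
    - {"delta_pos": [1, 0, 0], "turn": 0, "claw": 0}
    - {"delta_pos": [1, 0, 0], "turn": 0, "claw": 0}
    - {"delta_pos": [1, 0, 0], "turn": 0, "claw": 0}

```text
time_s: 6.6
tcp_pos: [0.5383, 0.2844, 0.0176]
ee_rot: [[-0.108, -0.994, 0.002], [-0.994, 0.108, 0.002], [-0.002, -0.001, -1.0]]
wrist_force: [0.7, 4.0, -2.5]
gripper_width: 0.004
gripper_force: 1.9
```

Emit:
drive_tool:
  moves:
    - {"delta_pos": [1, 0, 0], "turn": 0, "claw": 0}
    - {"delta_pos": [1, 0, 0], "turn": 0, "claw": 0}
    - {"delta_pos": [1, 0, 0], "turn": 0, "claw": 0}
    - {"delta_pos": [1, 0, 0], "turn": 0, "claw": 0}

```text
time_s: 7.1
tcp_pos: [0.5375, 0.2794, 0.0176]
ee_rot: [[-0.108, -0.994, 0.0], [-0.994, 0.108, 0.0], [-0.0, -0.0, -1.0]]
wrist_force: [1.3, 4.6, -1.6]
gripper_width: 0.002
gripper_force: 2.0
```

Emit:
drive_tool:
  moves:
    - {"delta_pos": [2, 0, 0], "turn": 0, "claw": 0}
    - {"delta_pos": [2, 0, 0], "turn": 0, "claw": 0}
    - {"delta_pos": [2, 0, 0], "turn": 0, "claw": 0}
    - {"delta_pos": [2, 0, 0], "turn": 0, "claw": 0}
    - {"delta_pos": [2, 0, 0], "turn": 0, "claw": 0}
    - {"delta_pos": [2, 0, 0], "turn": 0, "claw": 0}
    - {"delta_pos": [2, 0, 0], "turn": 0, "claw": 0}
    - {"delta_pos": [1.5, 0, 0], "turn": 0, "claw": 0}
    - {"delta_pos": [1, 0, 0], "turn": 0, "claw": 0}
    - {"delta_pos": [1, 0, 0], "turn": 0, "claw": 0}

```text
time_s: 8.35
tcp_pos: [0.5356, 0.2619, 0.0176]
ee_rot: [[-0.108, -0.994, 0.0], [-0.994, 0.108, 0.0], [-0.0, -0.0, -1.0]]
wrist_force: [0.8, 4.6, -1.2]
gripper_width: 0.003
gripper_force: 2.2
```

Emit:
drive_tool:
  moves:
    - {"delta_pos": [1, 0, 0], "turn": 0, "claw": 0}
    - {"delta_pos": [1, 0, 0], "turn": 0, "claw": 0}
    - {"delta_pos": [0.6, 0, 0], "turn": 0, "claw": 0}
    - {"delta_pos": [0, 0, 0], "turn": 0, "claw": 0}

```text
time_s: 8.85
tcp_pos: [0.5352, 0.2593, 0.0176]
ee_rot: [[-0.108, -0.994, -0.0], [-0.994, 0.108, -0.0], [0.0, 0.0, -1.0]]
wrist_force: [0.7, 3.4, -0.3]
gripper_width: 0.006
gripper_force: 2.0
```

Emit:
drive_tool:
  moves:
    - {"delta_pos": [0.4, 0, 0], "turn": 0, "claw": 0}
    - {"delta_pos": [0.4, 0, 0], "turn": 0, "claw": 0}
    - {"delta_pos": [0, 0, 0], "turn": 0, "claw": 0}

```text
time_s: 9.22
tcp_pos: [0.5352, 0.2586, 0.0176]
ee_rot: [[-0.108, -0.994, 0.0], [-0.994, 0.108, 0.0], [-0.0, -0.0, -1.0]]
wrist_force: [0.4, 3.5, -0.9]
gripper_width: 0.008
gripper_force: 2.2
```

Emit:
drive_tool:
  moves:
    - {"delta_pos": [-6, 0, 0], "turn": 0, "claw": 0}
    - {"delta_pos": [0, 0, -40], "turn": 0, "claw": 0}
    - {"delta_pos": [0, 0, -50], "turn": 0, "claw": 0}
    - {"delta_pos": [0, 0, -25], "turn": 0, "claw": 0}
    - {"delta_pos": [50, 0, 0], "turn": 0, "claw": 0}
    - {"delta_pos": [55, 0, 0], "turn": 0, "claw": 0}
    - {"delta_pos": [50, 0, 0], "turn": 0, "claw": 0}
    - {"delta_pos": [0, 0, 35], "turn": 0, "claw": 0}
    - {"delta_pos": [0, 0, 33], "turn": 0, "claw": 0}
    - {"delta_pos": [0, 0, 14], "turn": 0, "claw": 0}
    - {"delta_pos": [0, 0, 0], "turn": 0, "claw": 0}

```text
time_s: 10.6
tcp_pos: [0.5183, 0.1098, 0.0498]
ee_rot: [[-0.108, -0.994, -0.003], [-0.994, 0.108, -0.002], [0.002, 0.003, -1.0]]
wrist_force: [0.2, 0.3, 0.3]
gripper_width: 0.002
gripper_force: 0.0
```

Emit:
drive_tool:
  moves:
    - {"delta_pos": [-5, 0, 0], "turn": 0, "claw": 0}
    - {"delta_pos": [-5, 0, 0], "turn": 0, "claw": 0}
    - {"delta_pos": [-2, 0, 0], "turn": 0, "claw": 0}
    - {"delta_pos": [-1, 0, 0], "turn": 0, "claw": 0}
    - {"delta_pos": [-1, 0, 0], "turn": 0, "claw": 0}
    - {"delta_pos": [0, 0, 0], "turn": 0, "claw": 0}

```text
time_s: 11.35
tcp_pos: [0.5206, 0.1243, 0.0506]
ee_rot: [[-0.108, -0.994, -0.0], [-0.994, 0.108, -0.0], [0.0, 0.0, -1.0]]
wrist_force: [-0.3, -0.6, 0.1]
gripper_width: 0.006
gripper_force: 0.0
```

Emit:
drive_tool:
  moves:
    - {"delta_pos": [-1, 0, 0], "turn": 0, "claw": 0}
    - {"delta_pos": [-1, 0, 0], "turn": 0, "claw": 0}
    - {"delta_pos": [0, 0, 0], "turn": 0, "claw": 0}

```text
time_s: 11.72
tcp_pos: [0.5208, 0.1264, 0.0505]
ee_rot: [[-0.108, -0.994, -0.0], [-0.994, 0.108, -0.0], [0.0, 0.0, -1.0]]
wrist_force: [-0.1, 1.0, -0.0]
gripper_width: 0.008
gripper_force: 0.0
```

Emit:
drive_tool:
  moves:
    - {"delta_pos": [-1, 0, 0], "turn": 0, "claw": 0}
    - {"delta_pos": [-1, 0, 0], "turn": 0, "claw": 0}
    - {"delta_pos": [0, 0, 0], "turn": 0, "claw": 0}

```text
time_s: 12.1
tcp_pos: [0.5208, 0.1272, 0.0505]
ee_rot: [[-0.108, -0.994, -0.001], [-0.994, 0.108, -0.002], [0.002, 0.001, -1.0]]
wrist_force: [0.9, -4.4, 0.4]
gripper_width: 0.009
gripper_force: 2.3
```

Emit:
drive_tool:
  moves:
    - {"delta_pos": [10, 0, 0], "turn": 0, "claw": 0}
    - {"delta_pos": [35, 0, 0], "turn": 0, "claw": 0}
    - {"delta_pos": [40, 0, 0], "turn": 0, "claw": 0}
    - {"delta_pos": [35, 0, 0], "turn": 0, "claw": 0}
    - {"delta_pos": [5, 0, 0], "turn": 0, "claw": 0}
    - {"delta_pos": [0, 0, 15], "turn": 0, "claw": 0}
    - {"delta_pos": [0, 0, 5], "turn": 0, "claw": 0}
    - {"delta_pos": [0, 0, 0], "turn": 0, "claw": 0}

```text
time_s: 13.1
tcp_pos: [0.5072, 0.0047, 0.0296]
ee_rot: [[-0.107, -0.994, -0.002], [-0.994, 0.107, -0.001], [0.001, 0.002, -1.0]]
wrist_force: [-0.4, 0.3, -0.2]
gripper_width: 0.004
gripper_force: 0.0
```

Run:
```python
from h import *
c=cap('side'); cv2.imwrite('pics/s2.png',cv2.resize(c['color'][180:290,210:330,::-1],None,fx=5,fy=5,interpolation=cv2.INTER_CUBIC))
print(monitor.sense()['tcp_pos'])
```

```text
[0.50754231 0.00470968 0.03004372]
```

View pics/s2.png

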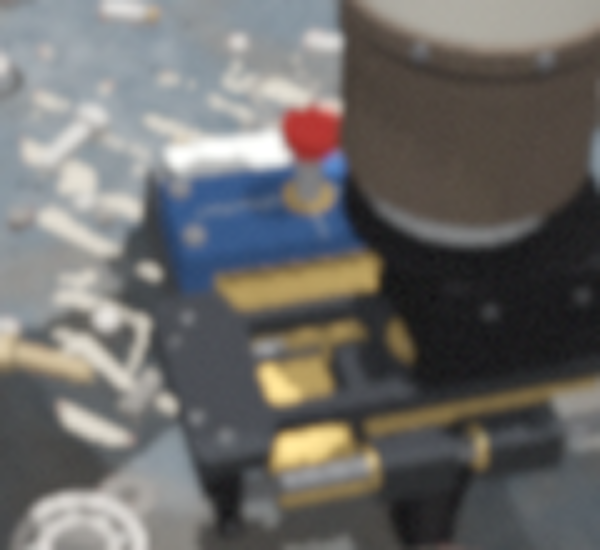

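The picture shows the knob at (313,130), the bridge below it and brass between the gripper's parts; the gripper stands clear of the plate's −y end. Now I push the upper plate.

Emit:
drive_tool:
  moves:
    - {"delta_pos": [-5, 0, 0], "turn": 0, "claw": 0}
    - {"delta_pos": [-4, 0, 0], "turn": 0, "claw": 0}
    - {"delta_pos": [-2, 0, 0], "turn": 0, "claw": 0}
    - {"delta_pos": [-1, 0, 0], "turn": 0, "claw": 0}
    - {"delta_pos": [-1, 0, 0], "turn": 0, "claw": 0}
    - {"delta_pos": [-1, 0, 0], "turn": 0, "claw": 0}
    - {"delta_pos": [-1, 0, 0], "turn": 0, "claw": 0}
    - {"delta_pos": [-1, 0, 0], "turn": 0, "claw": 0}
    - {"delta_pos": [-1, 0, 0], "turn": 0, "claw": 0}
    - {"delta_pos": [-1, 0, 0], "turn": 0, "claw": 0}
    - {"delta_pos": [-1, 0, 0], "turn": 0, "claw": 0}
    - {"delta_pos": [-1, 0, 0], "turn": 0, "claw": 0}

```text
time_s: 14.65
tcp_pos: [0.5093, 0.0235, 0.0305]
ee_rot: [[-0.108, -0.994, -0.001], [-0.994, 0.108, -0.001], [0.001, 0.001, -1.0]]
wrist_force: [-0.3, -3.2, 1.0]
gripper_width: 0.004
gripper_force: 1.5
```

Emit:
drive_tool:
  moves:
    - {"delta_pos": [-1, 0, 0], "turn": 0, "claw": 0}
    - {"delta_pos": [-1, 0, 0], "turn": 0, "claw": 0}
    - {"delta_pos": [-1, 0, 0], "turn": 0, "claw": 0}
    - {"delta_pos": [-1, 0, 0], "turn": 0, "claw": 0}

```text
time_s: 15.15
tcp_pos: [0.5101, 0.028, 0.0305]
ee_rot: [[-0.108, -0.994, -0.0], [-0.994, 0.108, -0.0], [0.0, 0.0, -1.0]]
wrist_force: [-0.1, -2.5, 0.4]
gripper_width: 0.008
gripper_force: 1.5
```

Emit:
drive_tool:
  moves:
    - {"delta_pos": [-2, 0, 0], "turn": 0, "claw": 0}
    - {"delta_pos": [-3, 0, 0], "turn": 0, "claw": 0}
    - {"delta_pos": [-3, 0, 0], "turn": 0, "claw": 0}
    - {"delta_pos": [-3, 0, 0], "turn": 0, "claw": 0}
    - {"delta_pos": [-3, 0, 0], "turn": 0, "claw": 0}
    - {"delta_pos": [-3, 0, 0], "turn": 0, "claw": 0}
    - {"delta_pos": [-3, 0, 0], "turn": 0, "claw": 0}
    - {"delta_pos": [-3, 0, 0], "turn": 0, "claw": 0}
    - {"delta_pos": [-3, 0, 0], "turn": 0, "claw": 0}
    - {"delta_pos": [-3, 0, 0], "turn": 0, "claw": 0}
    - {"delta_pos": [-2, 0, 0], "turn": 0, "claw": 0}
    - {"delta_pos": [-1, 0, 0], "turn": 0, "claw": 0}

```text
time_s: 16.65
tcp_pos: [0.5136, 0.0599, 0.0306]
ee_rot: [[-0.108, -0.994, 0.0], [-0.994, 0.108, 0.0], [-0.0, -0.0, -1.0]]
wrist_force: [0.0, -1.9, 0.5]
gripper_width: 0.005
gripper_force: 1.4
```

Emit:
drive_tool:
  moves:
    - {"delta_pos": [-1.5, 0, 0], "turn": 0, "claw": 0}
    - {"delta_pos": [-1, 0, 0], "turn": 0, "claw": 0}
    - {"delta_pos": [-1, 0, 0], "turn": 0, "claw": 0}
    - {"delta_pos": [0, 0, 0], "turn": 0, "claw": 0}

```text
time_s: 17.15
tcp_pos: [0.514, 0.0633, 0.0305]
ee_rot: [[-0.108, -0.994, 0.0], [-0.994, 0.108, 0.0], [-0.0, -0.0, -1.0]]
wrist_force: [-1.1, -1.2, 1.6]
gripper_width: 0.007
gripper_force: 1.0
```

Emit:
drive_tool:
  moves:
    - {"delta_pos": [-1.5, 0, 0], "turn": 0, "claw": 0}
    - {"delta_pos": [-1, 0, 0], "turn": 0, "claw": 0}
    - {"delta_pos": [-1, 0, 0], "turn": 0, "claw": 0}
    - {"delta_pos": [0, 0, 0], "turn": 0, "claw": 0}

```text
time_s: 17.65
tcp_pos: [0.5144, 0.0668, 0.0305]
ee_rot: [[-0.108, -0.994, 0.0], [-0.994, 0.108, 0.0], [-0.0, -0.0, -1.0]]
wrist_force: [-0.3, -2.1, 0.3]
gripper_width: 0.002
gripper_force: 1.0
```

Emit:
drive_tool:
  moves:
    - {"delta_pos": [-0.7, 0, 0], "turn": 0, "claw": 0}
    - {"delta_pos": [0, 0, 0], "turn": 0, "claw": 0}

```text
time_s: 17.9
tcp_pos: [0.5144, 0.0675, 0.0306]
ee_rot: [[-0.108, -0.994, 0.0], [-0.994, 0.108, 0.0], [-0.0, -0.0, -1.0]]
wrist_force: [0.3, -1.6, 0.6]
gripper_width: 0.004
gripper_force: 1.1
```

Emit:
drive_tool:
  moves:
    - {"delta_pos": [6, 0, 0], "turn": 0, "claw": 0}
    - {"delta_pos": [0, 0, -40], "turn": 0, "claw": 0}
    - {"delta_pos": [0, 0, -40], "turn": 0, "claw": 0}
    - {"delta_pos": [0, 0, -15], "turn": 0, "claw": 0}
    - {"delta_pos": [-35, 0, 0], "turn": 0, "claw": 0}
    - {"delta_pos": [-40, 0, 0], "turn": 0, "claw": 0}
    - {"delta_pos": [-27, 0, 0], "turn": 0, "claw": 0}
    - {"delta_pos": [0, 0, 0], "turn": 0, "claw": 0}
    - {"delta_pos": [0, 0, 10], "turn": 0, "claw": 0}
    - {"delta_pos": [0, 0, 5], "turn": 0, "claw": 0}
    - {"delta_pos": [0, 0, 0], "turn": 0, "claw": 0}

```text
time_s: 19.27
tcp_pos: [0.5243, 0.1618, 0.1097]
ee_rot: [[-0.109, -0.994, -0.002], [-0.994, 0.109, -0.001], [0.001, 0.002, -1.0]]
wrist_force: [0.5, -0.0, -0.0]
gripper_width: 0.005
gripper_force: 0.0
```

Run:
```python
from h import *
c=cap('side'); a=cv2.resize(c['color'][180:290,210:330,::-1],None,fx=5,fy=5,interpolation=cv2.INTER_CUBIC)
cv2.imwrite('pics/s3.png',a)
```

```text
(no output)
```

View pics/s3.png

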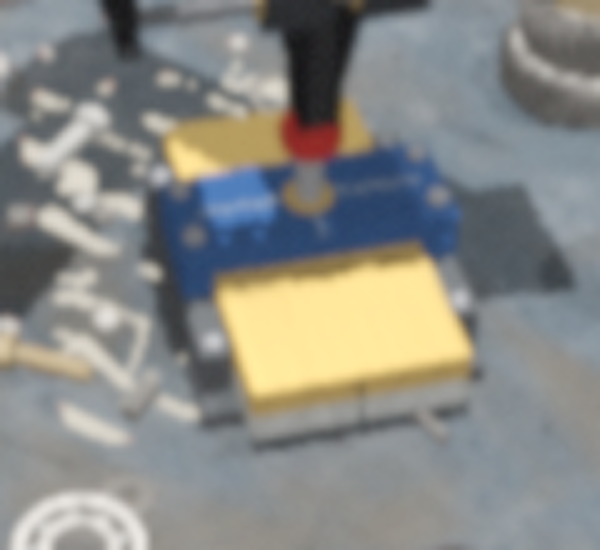

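The picture shows both plate ends flush at the front (edge around (360,410)). The scribed line sits right beside the bridge face (around (330,262)), and the fingers are centred over the knob at (312,130). Now I press.

Emit:
drive_tool:
  moves:
    - {"delta_pos": [0, 0, 3], "turn": 0, "claw": 0}
    - {"delta_pos": [0, 0, 2], "turn": 0, "claw": 0}
    - {"delta_pos": [0, 0, 1], "turn": 0, "claw": 0}
    - {"delta_pos": [0, 0, 1], "turn": 0, "claw": 0}
    - {"delta_pos": [0, 0, 1], "turn": 0, "claw": 0}
    - {"delta_pos": [0, 0, 1], "turn": 0, "claw": 0}

```text
time_s: 20.08
tcp_pos: [0.5248, 0.1629, 0.1018]
ee_rot: [[-0.108, -0.994, 0.0], [-0.994, 0.108, 0.0], [-0.0, -0.0, -1.0]]
wrist_force: [-0.4, -0.5, 2.1]
gripper_width: 0.008
gripper_force: 1.1
```

Emit:
drive_tool:
  moves:
    - {"delta_pos": [0, 0, 1], "turn": 0, "claw": 0}
    - {"delta_pos": [0, 0, 1], "turn": 0, "claw": 0}
    - {"delta_pos": [0, 0, 1], "turn": 0, "claw": 0}
    - {"delta_pos": [0, 0, 1], "turn": 0, "claw": 0}

```text
time_s: 20.58
tcp_pos: [0.5248, 0.1629, 0.0975]
ee_rot: [[-0.108, -0.994, 0.0], [-0.994, 0.108, 0.0], [-0.0, -0.0, -1.0]]
wrist_force: [-1.0, -0.5, 1.6]
gripper_width: 0.002
gripper_force: 1.1
```

Emit:
drive_tool:
  moves:
    - {"delta_pos": [0, 0, 1], "turn": 0, "claw": 0}
    - {"delta_pos": [0, 0, 1], "turn": 0, "claw": 0}

```text
time_s: 20.82
tcp_pos: [0.5248, 0.1629, 0.0955]
ee_rot: [[-0.108, -0.994, 0.0], [-0.994, 0.108, 0.0], [-0.0, -0.0, -1.0]]
wrist_force: [-0.4, 0.2, 2.3]
gripper_width: -0.0
gripper_force: 1.1
```

Emit:
drive_tool:
  moves:
    - {"delta_pos": [0, 0, 1], "turn": 0, "claw": 0}
    - {"delta_pos": [0, 0, 1], "turn": 0, "claw": 0}

```text
time_s: 21.08
tcp_pos: [0.5248, 0.1629, 0.0935]
ee_rot: [[-0.108, -0.994, 0.0], [-0.994, 0.108, 0.0], [-0.0, -0.0, -1.0]]
wrist_force: [-0.7, -0.4, 2.9]
gripper_width: 0.006
gripper_force: 1.1
```

Through the upper plate. On to the lower one (its stop would be at z≈84).

Emit:
drive_tool:
  moves:
    - {"delta_pos": [0, 0, 1.5], "turn": 0, "claw": 0}
    - {"delta_pos": [0, 0, 1.5], "turn": 0, "claw": 0}
    - {"delta_pos": [0, 0, 1.5], "turn": 0, "claw": 0}
    - {"delta_pos": [0, 0, 1.5], "turn": 0, "claw": 0}
    - {"delta_pos": [0, 0, 1], "turn": 0, "claw": 0}
    - {"delta_pos": [0, 0, 1], "turn": 0, "claw": 0}
    - {"delta_pos": [0, 0, 1], "turn": 0, "claw": 0}

```text
time_s: 21.95
tcp_pos: [0.5248, 0.1628, 0.0845]
ee_rot: [[-0.108, -0.994, 0.0], [-0.994, 0.108, 0.0], [-0.0, -0.0, -1.0]]
wrist_force: [-0.2, -0.3, 1.8]
gripper_width: 0.008
gripper_force: 1.1
```

Emit:
drive_tool:
  moves:
    - {"delta_pos": [0, 0, 1], "turn": 0, "claw": 0}
    - {"delta_pos": [0, 0, 1], "turn": 0, "claw": 0}

```text
time_s: 22.2
tcp_pos: [0.5248, 0.1629, 0.0825]
ee_rot: [[-0.108, -0.994, 0.0], [-0.994, 0.108, 0.0], [-0.0, -0.0, -1.0]]
wrist_force: [-0.1, 1.7, 3.2]
gripper_width: 0.005
gripper_force: 1.1
```

Emit:
drive_tool:
  moves:
    - {"delta_pos": [0, 0, 1], "turn": 0, "claw": 0}
    - {"delta_pos": [0, 0, 1], "turn": 0, "claw": 0}
    - {"delta_pos": [0, 0, 1], "turn": 0, "claw": 0}

```text
time_s: 22.58
tcp_pos: [0.5248, 0.1629, 0.0795]
ee_rot: [[-0.108, -0.994, 0.0], [-0.994, 0.108, 0.0], [-0.0, -0.0, -1.0]]
wrist_force: [-0.1, 0.2, 1.9]
gripper_width: 0.006
gripper_force: 1.1
```

Emit:
drive_tool:
  moves:
    - {"delta_pos": [0, 0, 1.5], "turn": 0, "claw": 0}
    - {"delta_pos": [0, 0, 1.5], "turn": 0, "claw": 0}
    - {"delta_pos": [0, 0, 1], "turn": 0, "claw": 0}
    - {"delta_pos": [0, 0, 1], "turn": 0, "claw": 0}

```text
time_s: 23.08
tcp_pos: [0.5248, 0.1628, 0.0745]
ee_rot: [[-0.108, -0.994, 0.0], [-0.994, 0.108, 0.0], [-0.0, -0.0, -1.0]]
wrist_force: [-0.6, -0.2, 1.6]
gripper_width: 0.009
gripper_force: 1.1
```

Emit:
drive_tool:
  moves:
    - {"delta_pos": [0, 0, 1], "turn": 0, "claw": 0}
    - {"delta_pos": [0, 0, 0.5], "turn": 0, "claw": 0}
    - {"delta_pos": [0, 0, 0], "turn": 0, "claw": 0}

```text
time_s: 23.45
tcp_pos: [0.5248, 0.1629, 0.0744]
ee_rot: [[-0.107, -0.994, 0.001], [-0.994, 0.107, -0.0], [0.0, -0.001, -1.0]]
wrist_force: [-2.0, 0.4, 8.9]
gripper_width: 0.006
gripper_force: 4.8
```

Hard stop at home with 9 N. I add a little more to seat it, then lift off.

Emit:
drive_tool:
  moves:
    - {"delta_pos": [0, 0, 0.6], "turn": 0, "claw": 0}
    - {"delta_pos": [0, 0, 0], "turn": 0, "claw": 0}

```text
time_s: 23.7
tcp_pos: [0.5249, 0.1629, 0.0744]
ee_rot: [[-0.107, -0.994, 0.001], [-0.994, 0.107, -0.0], [0.0, -0.001, -1.0]]
wrist_force: [-4.5, 0.7, 12.7]
gripper_width: 0.004
gripper_force: 6.3
```

Emit:
drive_tool:
  moves:
    - {"delta_pos": [0, 0, -5], "turn": 0, "claw": 0}
    - {"delta_pos": [0, 0, -30], "turn": 0, "claw": 0}
    - {"delta_pos": [0, 0, -50], "turn": 0, "claw": 0}
    - {"delta_pos": [0, 0, -40], "turn": 0, "claw": 0}
    - {"delta_pos": [0, 40, 0], "turn": 0, "claw": 0}
    - {"delta_pos": [0, 40, 0], "turn": 0, "claw": 0}
    - {"delta_pos": [0, 20, 0], "turn": 0, "claw": 0}
    - {"delta_pos": [0, 0, 0], "turn": 0, "claw": 0}
    - {"delta_pos": [0, 0, 0], "turn": 0, "claw": 0}

```text
time_s: 24.82
tcp_pos: [0.4258, 0.1737, 0.1973]
ee_rot: [[-0.108, -0.994, 0.0], [-0.994, 0.108, -0.0], [0.0, -0.0, -1.0]]
wrist_force: [-0.2, -0.0, 1.2]
gripper_width: 0.003
gripper_force: 0.0
```

Run:
```python
from h import *
c=cap('side'); a=cv2.resize(c['color'][180:290,210:330,::-1],None,fx=5,fy=5,interpolation=cv2.INTER_CUBIC)
cv2.imwrite('pics/s4.png',a); R=np.array([.5248,.1629,0]); P=pts(c)
hsv=cv2.cvtColor(c['color'],cv2.COLOR_RGB2HSV); h=hsv[...,0]
m=((h<8)|(h>172))&(hsv[...,1]>150)&(np.linalg.norm(P[...,:2]-R[:2],axis=-1)<.03); print(m.sum(), np.percentile(P[m][:,2],[5,50,95]))
```

```text
88 [0.06871182 0.07451651 0.07623211]
```

View pics/s4.png

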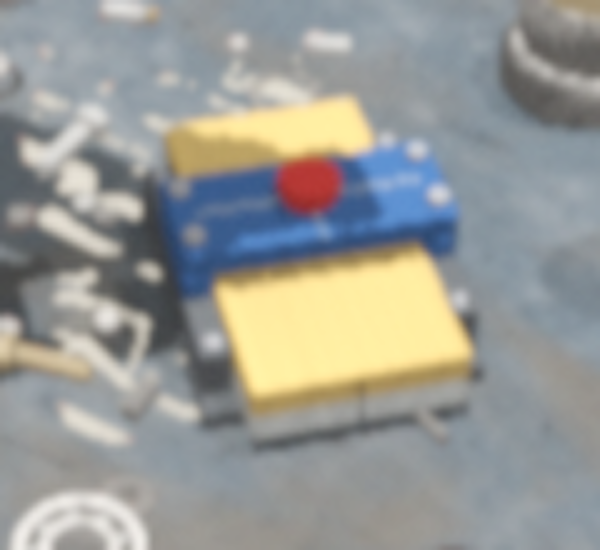

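The knob at (310,185) is down on the bridge with its top at about 74 mm. The plates are flush and flat, and the arm is clear.

```bash
python3 -c "
from station import ticket
print(ticket.finish_job())"
```

```text
the job is handed in; nothing more can be done
None
```

The job is handed in: both plates are centred under the bridge and the pin is pressed fully home (knob top about 74 mm). Measured forces reached about 14 N at most, the arm ended clear of everything, and it took about 25 s.

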